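# Load the ball carrier and hold it over the lab jack

## Task

Move the two ceramic balls from the cork block into the carrier's two empty wells, one ball per well, setting them in without dropping them. Then lift the loaded carrier by its fin, carry it without tipping it so that every ball stays in its well, and finish while holding it level and still, centred about 5 cm above the laboratory jack's platform, ready for the jack to be wound up to it; do not set it down or let go. Leave the other glassware and bits on the bench where they are.

Things in the scene. Friction and masses are not known exactly. Their poses are not given: they have to be found in the camera images.
- carrier: Loose aluminium carrier plate with a black foot, 130 (its x) x 116 (its y) x 12 mm, 0.2 to 0.42 kg empty. Origin: centre of its underside, z up. Four square wells at x +-45, y +-38 mm; two at opposite corners hold a ball at the start, the other two are empty. In its centre an upright lifting fin, 12 mm thick (x), 30 mm wide (y), top 58 mm above the underside: pinched along x, it lifts in balance.
- cork_block: Fixed cork block on the table, 52 (its x) x 120 (its y) x 12 mm high, two square sockets at x 0, y +-32 mm like the carrier's wells, each holding a ball at the start. Origin: centre of its underside. It stands left or right of the carrier (varies), the laboratory jack on the other side.
- jack: Laboratory jack: fixed scissor stand 75 mm high, grey plates 130 (its x) x 110 mm (its y), dark crossed arms, black winding knob on its +x side. Origin: centre of its underside.
- jack_top (a point): Centre of the upper face of the jack's platform, 75 mm above the table; axes as the jack's, z up.
- well0 (a point): A carrier well, at (45, 38) mm in the carrier's frame. Square hole 20 mm wide, 8 mm deep; a ball sinks 3.8 mm into its rim and centres itself. Dark inside. This point: where the centre of a seated ball lies, 11.2 mm above the carrier's upper face (23.2 mm above its underside); axes as the carrier's.
- well1 (a point): A carrier well, at (45, -38) mm in the carrier's frame. Square hole 20 mm wide, 8 mm deep; a ball sinks 3.8 mm into its rim and centres itself. Dark inside. This point: where the centre of a seated ball lies, 11.2 mm above the carrier's upper face (23.2 mm above its underside); axes as the carrier's.
- well2 (a point): A carrier well, at (-45, 38) mm in the carrier's frame. Square hole 20 mm wide, 8 mm deep; a ball sinks 3.8 mm into its rim and centres itself. Dark inside. This point: where the centre of a seated ball lies, 11.2 mm above the carrier's upper face (23.2 mm above its underside); axes as the carrier's.
- well3 (a point): A carrier well, at (-45, -38) mm in the carrier's frame. Square hole 20 mm wide, 8 mm deep; a ball sinks 3.8 mm into its rim and centres itself. Dark inside. This point: where the centre of a seated ball lies, 11.2 mm above the carrier's upper face (23.2 mm above its underside); axes as the carrier's.
- ball_a_center (a point): Centre of one of four identical white ceramic balls, 30 mm in diameter, 50 g. Two of the four lie in the cork block and two in the carrier at the start, which ones varies; a ball in the cork block has its centre 23.2 mm above the table, 11.2 mm above the cork.
- ball_b_center (a point): Centre of one of four identical white ceramic balls, 30 mm in diameter, 50 g. Two of the four lie in the cork block and two in the carrier at the start, which ones varies; a ball in the cork block has its centre 23.2 mm above the table, 11.2 mm above the cork.
- ball_c_center (a point): Centre of one of four identical white ceramic balls, 30 mm in diameter, 50 g. Two of the four lie in the cork block and two in the carrier at the start, which ones varies; a ball in the cork block has its centre 23.2 mm above the table, 11.2 mm above the cork.
- ball_d_center (a point): Centre of one of four identical white ceramic balls, 30 mm in diameter, 50 g. Two of the four lie in the cork block and two in the carrier at the start, which ones varies; a ball in the cork block has its centre 23.2 mm above the table, 11.2 mm above the cork.
- crucible: Bystander: small white open crucible, 52 mm wide, 34 mm high. Loose; origin: centre of its underside. Leave alone.
- stopper: Bystander: black rubber stopper, widens upward to 38 mm, 32 mm high. Loose; origin: centre of its underside. Leave alone.
- weight: Bystander: brass balance weight with a knob, 32 mm wide, 38 mm high. Loose; origin: centre of its underside. Leave alone.
- dish: Bystander: low open glass dish, 60 mm wide, 22 mm high. Loose; origin: centre of its underside. Leave alone.
- small_weight: Bystander: small brass balance weight with a knob, 24 mm wide, 29 mm high. Loose; origin: centre of its underside. Leave alone.
There are look-alikes about, which are no part of the job. Leave any pink or red look-alike of the carrier alone.

How it is judged:
By the outcome, as a careful person would: the job done as asked, in the order asked, and still so for the second after the job is handed in, while the arm keeps its last pose, push and grip.
It also fails if it takes over 64 s, if anything falls off the work surface, if the arm or the gripper's body presses on something with over 40 N, if the wrist force passes 120 N, or if a joint passes its speed limit or range.

## Robot

A 7-joint arm with a two-finger parallel gripper is mounted at the origin on the work surface. World frame = base frame: x ahead of the robot, y to its left, z up, the work surface at z = 0. Lengths are in m, angles in rad, forces in N, time in s.
With the tool pointing down it reaches from about 0.35 to 0.9 m from the base axis. Payload 19.9 kg.
Tool frame: the origin (TCP) lies between the finger pads; the fingertips stand 25 mm ahead of it and the grasp point (between the pads) lies 6 mm ahead of it (robot.tip_reach is the distance from the TCP to the fingertips, in m); z points along the fingers, y is the direction in which the jaws open and shut (so a half turn about z gives the same grasp; the last joint's range is limited). The gripper opens to 85 mm and grips with 20 to 120 N. Pads are 22 mm wide; open, the fingers measure 114 mm over their backs; the gripper's body (76 mm by 85 mm) begins 54 mm behind the grasp point. The pads swing forward as they close: fully open they stand 13 mm farther back than shut.
Start: joints at [-1.218, 0.417, -0.01, 1.614, 0.005, 1.111, -0.053], TCP at [0.24, 0.577, 0.256] pointing down, gripper open.
Joint ranges: [-2.81, 2.81], [-0.39, 2.02], [-1.27, 1.25], [0.06, 2.57], [-1.19, 4.33], [0.19, 2], [-2.82, 2.82]. Speed limits (rad/s): [1.89, 1.89, 2.39, 2.39, 3.01, 3.01, 3.01].

## Interface

Orientations are given as [roll, pitch, yaw] about the fixed x, y, z axes, in that order (R = Rz(yaw) Ry(pitch) Rx(roll)).
In Python, from plant import robot gives the robot as it stands. The module is installed in compiled form; this text tells all that it offers.
- The arm moves only by the shell command python3 -m pendant 'ROWS' [FORCE]. ROWS is JSON, a list of rows, each a list of 5 numbers: the opening in per cent of the stroke, from 0 (shut) to 100 (fully open), then the shift along the tool's x, y, z in mm, then the turn about the tool's z in degrees. A call has exactly 8 rows; each row shifts and turns the pose as measured when the row begins, along the tool's axes as they then stand; what a row does not reach is not made up. A row lasts 1/8 s, in which the tool goes at most 62.5 mm and 10.7 degrees, less where a joint would pass 70% of its speed; a pose out of reach is approached as far as the arm can. A call is refused whole if a number of a shift passes 62.5 or a number of a turn 10.7, either way. A call with a gripper value outside its range is refused whole. The fingers move at their own pace and stop on an object; FORCE is the grip in N (left out, the last holds). Time passes only in rows, so rows that do not move let the fingers close, or fill a call up. It gives the time, the measured TCP pose, the force and the opening at its end, in the units of the state.
- robot.sense(): the state, without advancing time (a new reading comes with each control period).
- robot.grab_frame(name): name is "scene" or "top" or "wrist"; returns a dict with "frame" (480x640x3 uint8, red, green, blue), "fx", "fy", "cx", "cy" (pixels), "world_from_camera" (4x4, takes a point from camera to world coordinates). Camera axes: x right, y up, looking along -z (the intrinsics and any distortion apply to the point x, -y, -z); pixel columns grow to the right and rows downward; lengths in m; the calibration is good to about 2 mm. A picture is of the moment at which its call begins. There is no depth.
- robot.job_done(): hands the job in, once; it reports no verdict.
The state is a dict: "time": time; "q": joint angles; "qd": joint speeds; "effort": joint torques, N m; "tcp_pos": TCP position; "eef_rot": TCP orientation; "wrist_force": force on the tool from outside, world axes, zero at the start; "wrist_torque": the same for the moment, N m; "opening": opening from 0.0 (shut) to 1.0 (fully open).
Only numpy, scipy, OpenCV 4.12 (cv2) and the standard library are available. Lean on these libraries where they do the work, as an engineer would, in place of code of your own. Each camera call takes 0.05 s, during which the arm holds its last target.

## Working session

There is one attempt and no reset: what is moved stays moved. The work goes in short steps, Python scripts to look and compute and a shell command to move; the robot and the scene stay as the last step left them, time stands still between calls to the robot, and variables do not carry over. Pictures are saved under pics/ and viewed, and the job is handed in when it is done.

```bash
mkdir -p pics; cat > h.py <<'E'
import numpy as np, cv2
from plant import robot
def grab(n,save=None):
    f=robot.grab_frame(n)
    if save: cv2.imwrite('pics/'+save,cv2.cvtColor(f['frame'],cv2.COLOR_RGB2BGR))
    return f
def ray(f,u,v,z):
    T=np.array(f['world_from_camera']); d=T[:3,:3]@np.array([(u-f['cx'])/f['fx'],-(v-f['cy'])/f['fy'],-1]); o=T[:3,3]
    return o+d*(z-o[2])/d[2]
def proj(f,p):
    T=np.linalg.inv(np.array(f['world_from_camera'])); c=T[:3,:3]@np.array(p)+T[:3,3]
    return f['cx']+f['fx']*c[0]/-c[2], f['cy']-f['fy']*c[1]/-c[2]
E
python3 - <<'E'
from h import *
for n in ['scene','top','wrist']:
    f=grab(n,n+'0.png'); print(n,[k for k in f if k!='frame'],f['fx'],np.round(f['world_from_camera'],3).tolist())
s=robot.sense(); print(s)
E
```

```text
scene ['fx', 'fy', 'cx', 'cy', 'world_from_camera'] 458.2961672242461 [[0.026, -0.738, 0.674, 1.128], [1.0, 0.018, -0.019, -0.097], [0.001, 0.675, 0.738, 0.787], [0.0, 0.0, 0.0, 1.0]]
top ['fx', 'fy', 'cx', 'cy', 'world_from_camera'] 605.9951166197943 [[-0.003, 0.991, -0.136, 0.263], [-1.0, -0.002, 0.004, -0.058], [0.004, 0.136, 0.991, 1.489], [0.0, 0.0, 0.0, 1.0]]
wrist ['fx', 'fy', 'cx', 'cy', 'world_from_camera'] 370.6941291965101 [[0.384, -0.885, -0.262, 0.171], [0.923, 0.367, 0.111, 0.604], [-0.002, -0.285, 0.959, 0.373], [0.0, 0.0, 0.0, 1.0]]
{'time': 0.15, 'q': array([-1.21851364,  0.41785003, -0.01030572,  1.61398204,  0.00471413,
        1.11069717, -0.05299914]), 'qd': array([-0.00077948, -0.00208987, -0.00010731, -0.00044371, -0.00083949,
        0.00180667, -0.00112347]), 'effort': array([ 1.56887989e-03, -8.64741826e+01,  6.79301955e-01, -4.35060811e+01,
        1.91561447e-02,  5.77909130e-03, -8.99880661e-05]), 'tcp_pos': array([0.23972419, 0.57696121, 0.25581838]), 'eef_rot': array([-3.14068351e+00,  8.83115028e-05,  2.74782707e+00]), 'wrist_force': array([-0.16436111, -0.72703785,  0.5138845 ]), 'wrist_torque': array([0.03748689, 0.01059037, 0.02504655]), 'opening': 0.9995086071209408}
```

View pics/scene0.png

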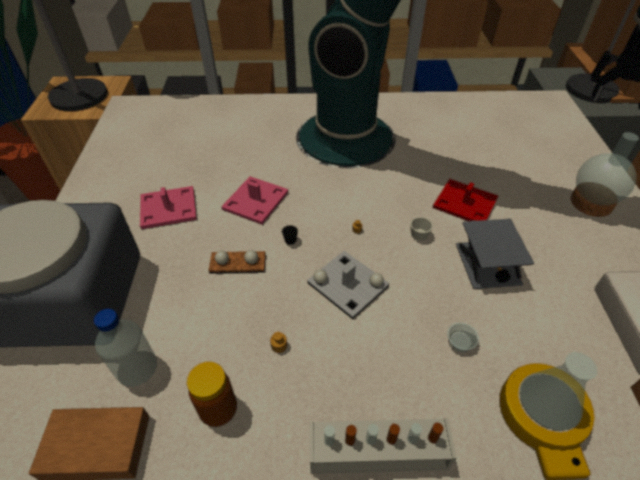

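View pics/top0.png

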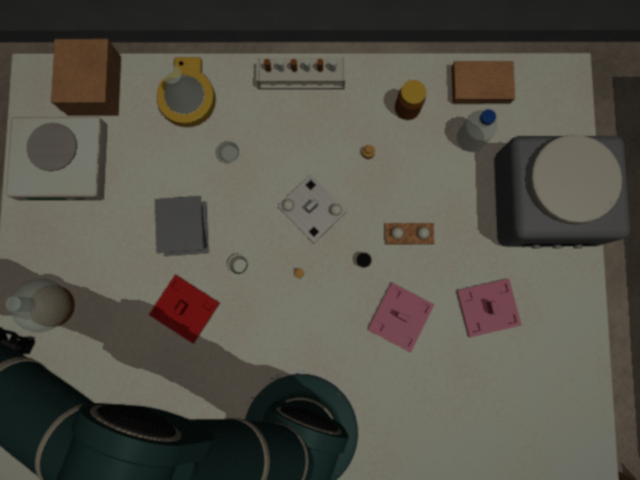

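The scene view shows the carrier near (348,283), the cork block at (237,262) and the jack at (495,253). In the top view they are at (312,209), (409,233) and (181,225). I'll measure them now.

```bash
python3 - <<'E'
from h import *
f=grab('top'); g=grab('scene')
for n,F,(x0,y0,x1,y1) in [('t',f,(265,165,445,255)),('tj',f,(140,180,230,270)),('s',g,(200,220,400,330)),('sj',g,(440,205,550,300))]:
    im=cv2.cvtColor(F['frame'][y0:y1,x0:x1],cv2.COLOR_RGB2BGR)
    k=4 if n in 'ts' else 6
    cv2.imwrite(f'pics/c_{n}.png',cv2.resize(im,None,fx=k,fy=k,interpolation=cv2.INTER_CUBIC))
hsv=cv2.cvtColor(f['frame'],cv2.COLOR_RGB2HSV)
print(hsv[209,290],hsv[205,288],hsv[195,300],hsv[225,360],hsv[238,410],hsv[225,175],hsv[233,398], hsv[210,335])
E
```

```text
[24 40 95] [ 30  19 118] [ 21  23 113] [ 28  28 119] [ 13 148 100] [15  8 66] [ 30  17 119] [ 25  28 118]
```

View pics/c_t.png

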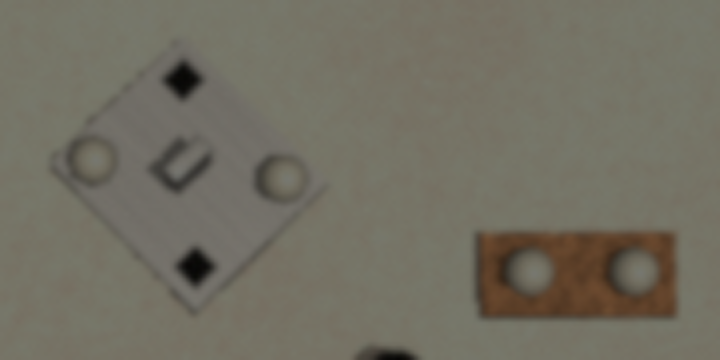

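View pics/c_s.png

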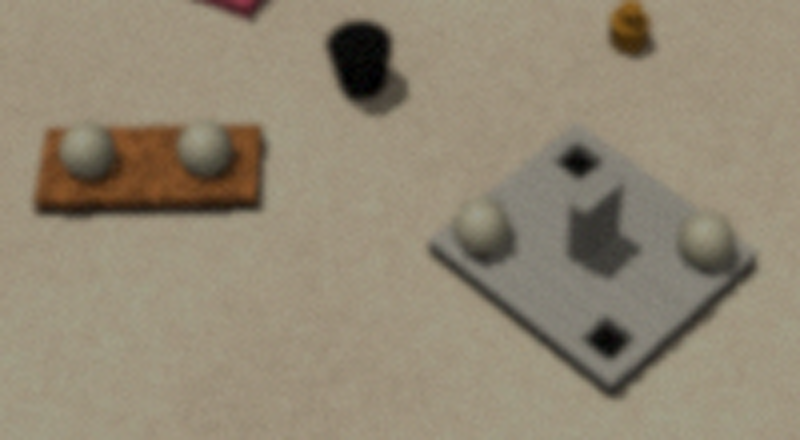

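View pics/c_tj.png

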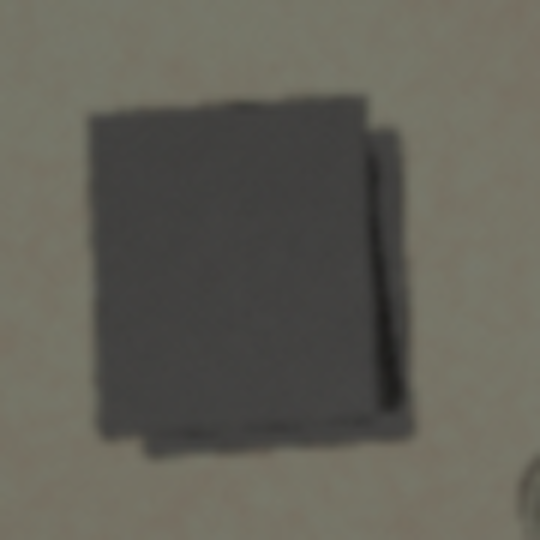

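View pics/c_sj.png

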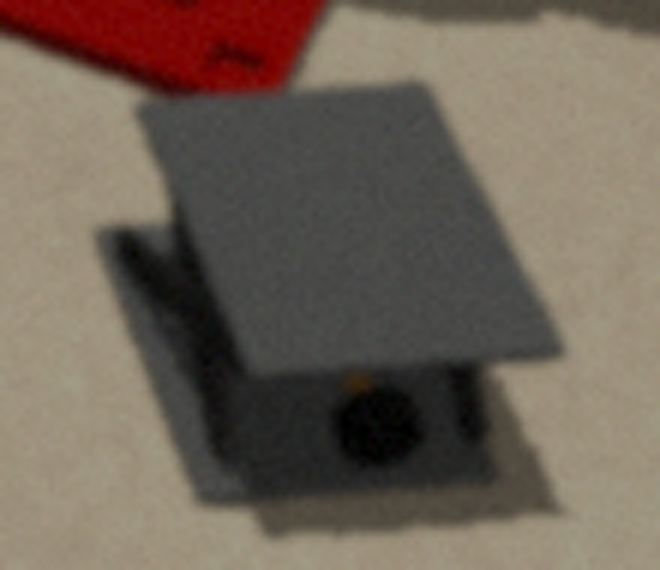

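```bash
python3 - <<'E'
from h import *
f=grab('top'); g=grab('scene')
c=lambda x0,y0,k,P:[(x0+(U+.5)/k-.5,y0+(V+.5)/k-.5) for U,V in P]
def show(lab,F,P,z): 
    R=np.array([ray(F,u,v,z) for u,v in P]); print(lab,np.round(R[:,:2]*1000,1).tolist(), 'mean',np.round(R.mean(0)*1000,1)); return R
tb=c(265,165,4,[(92,160),(281,179),(528,271),(634,271)]); sb=c(200,220,4,[(706,242),(482,226),(205,150),(88,152)])
show('top balls',f,tb,.0232);show('sc balls',g,sb,.0232)
W1=show('top wells',f,c(265,165,4,[(183,79),(196,267)]),.012);W2=show('sc wells',g,c(200,220,4,[(606,338),(578,160)]),.012)
show('top jack',f,c(140,180,6,[(90,116),(365,97),(383,415),(103,437)]),.075)
show('sc jack',g,c(440,205,6,[(562,353),(247,373),(138,105),(430,82)]),.075)
print(np.round(f['world_from_camera'],4).tolist())
E
```

```text
top balls [[543.7, 32.1], [531.6, -84.0], [474.2, -234.6], [474.0, -299.5]] mean [ 505.9 -146.5   23.2]
sc balls [[547.9, 30.7], [534.4, -85.9], [478.3, -235.6], [478.2, -299.1]] mean [ 509.7 -147.5   23.2]
top wells [[596.9, -23.5], [478.7, -31.6]] mean [537.8 -27.5  12. ]
sc wells [[598.9, -24.5], [481.2, -31.9]] mean [540.1 -28.2  12. ]
top jack [[548.2, 344.5], [555.6, 236.1], [428.9, 225.8], [420.5, 334.9]] mean [488.3 285.3  75. ]
sc jack [[553.2, 342.1], [559.1, 234.4], [433.7, 227.1], [424.6, 336.9]] mean [492.6 285.1  75. ]
[[-0.0027, 0.9907, -0.1363, 0.2635], [-1.0, -0.0022, 0.004, -0.0585], [0.0037, 0.1363, 0.9907, 1.4885], [0.0, 0.0, 0.0, 1.0]]
```

```bash
cat >> h.py <<'E'
def plan(x,y,z,yawdeg,n):
    "per-row tool-frame shifts (mm) and turn (deg) to reach TCP target (m)"
    s=robot.sense(); p=np.array(s['tcp_pos']); yaw=s['eef_rot'][2]; t=np.array([x,y,z])
    dy=(np.radians(yawdeg)-yaw+np.pi)%(2*np.pi)-np.pi
    print('t %.2f pos %s rpy %s F %s open %.3f'%(s['time'],np.round(p*1000,1),np.round(np.degrees(s['eef_rot']),2),np.round(s['wrist_force'],1),s['opening']))
    for i in range(n):
        a=yaw+dy*i/n; d=(t-p)/n*1000
        print([round(float(d[0]*np.cos(a)+d[1]*np.sin(a)),1),round(float(d[0]*np.sin(a)-d[1]*np.cos(a)),1),round(float(-d[2]),1),round(float(-np.degrees(dy)/n),2)])
E
python3 -c "
from h import *
print(robot.tip_reach);plan(.476,-.235,.2,90,16)"
```

```text
0.025
t 0.35 pos [239.8 577.1 256.1] rpy [-179.98    0.    157.44] F [ 0.3  0.2 -0.6] open 0.996
[-33.1, -41.2, 3.5, 4.21]
[-36.0, -38.7, 3.5, 4.21]
[-38.8, -35.9, 3.5, 4.21]
[-41.3, -33.0, 3.5, 4.21]
[-43.6, -29.8, 3.5, 4.21]
[-45.7, -26.5, 3.5, 4.21]
[-47.5, -23.1, 3.5, 4.21]
[-49.1, -19.6, 3.5, 4.21]
[-50.4, -15.9, 3.5, 4.21]
[-51.4, -12.1, 3.5, 4.21]
[-52.2, -8.3, 3.5, 4.21]
[-52.7, -4.5, 3.5, 4.21]
[-52.9, -0.6, 3.5, 4.21]
[-52.8, 3.3, 3.5, 4.21]
[-52.4, 7.2, 3.5, 4.21]
[-51.7, 11.0, 3.5, 4.21]
```

```bash
python3 -m pendant '[[100,-33,-41,0,4.2],[100,-36,-39,0,4.2],[100,-39,-36,0,4.2],[100,-41,-33,0,4.2],[100,-44,-30,0,4.2],[100,-46,-26,0,4.2],[100,-47,-23,0,4.2],[100,-49,-20,0,4.2]]' 30; python3 -c "
from h import *
plan(.535,-.028,.25,90,8)"
```

```text
time: 1.35
tcp_pos: [0.3568, 0.1607, 0.2556]
eef_rot: [3.14, -0.002, 2.147]
wrist_force: [0.9, 0.1, 0.9]
opening: 0.999
t 1.35 pos [356.8 160.7 255.6] rpy [ 1.7990e+02 -1.1000e-01  1.2304e+02] F [0.9 0.1 0.9] open 0.999
[-31.9, 5.8, 0.7, 4.13]
[-31.4, 8.1, 0.7, 4.13]
[-30.8, 10.3, 0.7, 4.13]
[-29.9, 12.5, 0.7, 4.13]
[-28.9, 14.6, 0.7, 4.13]
[-27.8, 16.7, 0.7, 4.13]
[-26.5, 18.7, 0.7, 4.13]
[-25.1, 20.5, 0.7, 4.13]
```

```bash
python3 -m pendant '[[100,-32,6,0,4.1],[100,-31,8,0,4.1],[100,-31,10,0,4.1],[100,-30,12.5,0,4.1],[100,-29,14.5,0,4.1],[100,-28,16.5,0,4.1],[100,-26.5,18.5,0,4.1],[100,-25,20.5,0,4.2]]'; python3 -c "
from h import *
f=grab('wrist','w1.png');
for n,p in dict(w1=(.598,-.024,.012),w2=(.480,-.0317,.012),c=(.539,-.028,.058),a=(.546,.0315,.0232),b=(.533,-.085,.0232)).items(): print(n,np.round(proj(f,p),1))
plan(.476,-.235,.13,90,8)"
```

```text
time: 2.35
tcp_pos: [0.5375, -0.0382, 0.2568]
eef_rot: [3.138, -0.006, 1.552]
wrist_force: [0.1, 0.6, 0.9]
opening: 1.001
w1 [381.3 188.8]
w2 [261.5 198.8]
c [321.7 202.8]
a [327.9 131. ]
b [316.3 252.7]
t 2.40 pos [539.3 -41.3 256.9] rpy [179.71  -0.24  88.56] F [-3.5 -3.2 -2.3] open 1.004
[-24.4, -7.3, 15.9, -0.18]
[-24.4, -7.4, 15.9, -0.18]
[-24.4, -7.5, 15.9, -0.18]
[-24.3, -7.5, 15.9, -0.18]
[-24.3, -7.6, 15.9, -0.18]
[-24.3, -7.7, 15.9, -0.18]
[-24.3, -7.8, 15.9, -0.18]
[-24.2, -7.8, 15.9, -0.18]
```

View pics/w1.png

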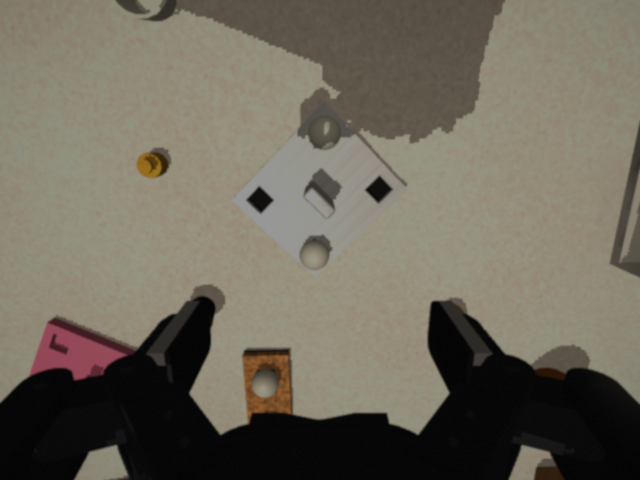

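The wrist view shows the empty wells at (379,189) and (260,200), within 2 px of my estimates. Next I move over the first cork ball.

```bash
python3 -m pendant '[[60,-24,-7.5,14,0],[60,-24,-7.5,14,0],[60,-24,-7.5,14,0],[60,-24,-7.5,14,-0.3],[60,-24,-8,14,-0.3],[60,-24,-8,14,-0.3],[60,-24,-8,14,-0.3],[60,-24,-8,14,-0.2]]'; python3 -c "
from h import *
f=grab('wrist','w2.png');
for n,p in dict(b1=(.476,-.235,.0232),b2=(.476,-.2993,.0232)).items(): print(n,np.round(proj(f,p),1))
plan(.4745,-.235,.042,90,8)"
```

```text
time: 3.4
tcp_pos: [0.4744, -0.2363, 0.1412]
eef_rot: [3.134, -0.004, 1.574]
wrist_force: [1.0, 0.8, -0.2]
opening: 0.6
b1 [322.8 238.7]
b2 [322.3 325.4]
t 3.45 pos [ 472.4 -239.2  139.8] rpy [ 1.7965e+02 -1.5000e-01  9.0020e+01] F [-4.8 -3.9 -2.9] open 0.602
[0.5, 0.3, 12.2, 0.0]
[0.5, 0.3, 12.2, 0.0]
[0.5, 0.3, 12.2, 0.0]
[0.5, 0.3, 12.2, 0.0]
[0.5, 0.3, 12.2, 0.0]
[0.5, 0.3, 12.2, 0.0]
[0.5, 0.3, 12.2, 0.0]
[0.5, 0.3, 12.2, 0.0]
```

View pics/w2.png

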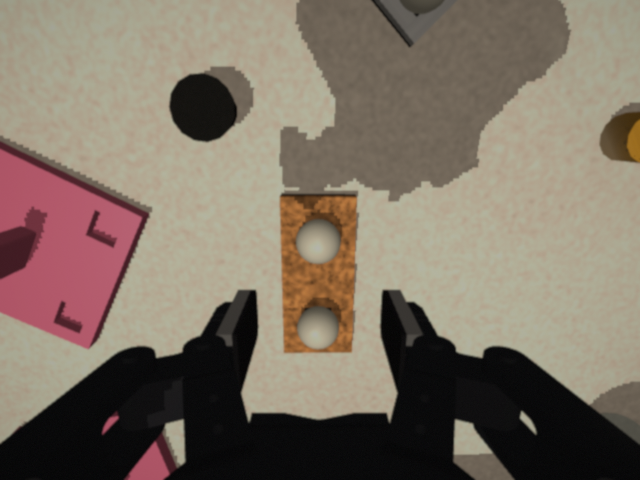

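```bash
python3 -m pendant '[[60,0.5,0.4,14,0],[60,0.5,0.4,14,0],[60,0.5,0.3,14,0],[60,0.5,0.3,14,0],[60,0.5,0.2,14,0],[60,0.4,0,14,0],[60,0,0,10,0],[60,0,0,3,0]]' 25; python3 -c "
from h import *
f=grab('scene')
cv2.imwrite('pics/s3.png',cv2.resize(cv2.cvtColor(f['frame'][180:340,160:400],cv2.COLOR_RGB2BGR),None,fx=3,fy=3))
plan(.474,-.236,.040,90,1)"
```

```text
time: 4.45
tcp_pos: [0.4754, -0.2337, 0.0357]
eef_rot: [3.136, -0.004, 1.573]
wrist_force: [0.2, 0.3, 0.1]
opening: 0.601
t 4.50 pos [ 475.4 -233.8   35.6] rpy [179.68  -0.21  90.14] F [-1.1 -0.5 -0.8] open 0.602
[-2.2, -1.4, -4.4, 0.14]
```

View pics/s3.png

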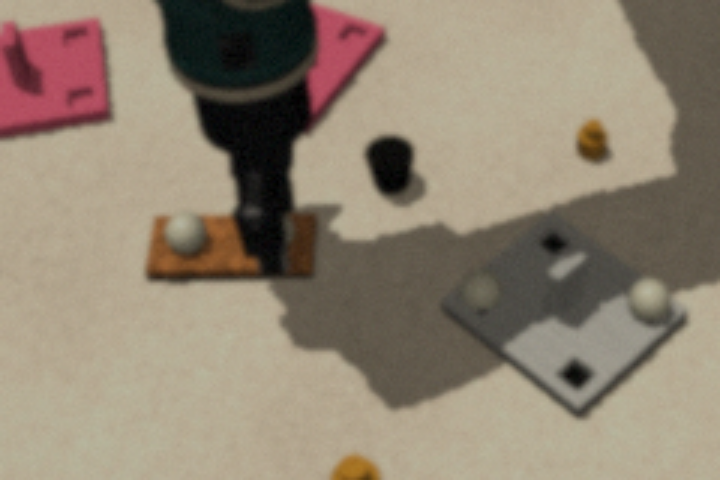

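```bash
python3 -m pendant '[[60,-2,-1.4,-4.5,0],[60,0,0,0,0],[20,0,0,0,0],[20,0,0,0,0],[20,0,0,0,0],[20,0,0,0,0],[20,0,0,0,0],[20,0,0,0,0]]' 25; python3 -c "
from h import *
plan(.4745,-.236,.12,90,1)"
```

```text
time: 5.5
tcp_pos: [0.4746, -0.2363, 0.0417]
eef_rot: [3.134, -0.003, 1.573]
wrist_force: [0.5, -1.3, 0.1]
opening: 0.328
t 5.50 pos [ 474.6 -236.3   41.7] rpy [ 1.7956e+02 -1.7000e-01  9.0140e+01] F [ 0.5 -1.3  0.1] open 0.328
[0.3, -0.1, -78.3, 0.14]
```

```bash
python3 -m pendant '[[20,0,0,-8,0],[20,0,0,-12,0],[20,0,0,-15,0],[20,0,0,-15,0],[20,0,0,-15,0],[20,0,0,-10,0],[20,0,0,0,0],[20,0,0,0,0]]' 25; python3 -c "
from h import *
grab('wrist','w4.png')
plan(.4785,-.0315,.116,90,8)"
```

```text
time: 6.5
tcp_pos: [0.4742, -0.2364, 0.1231]
eef_rot: [3.132, -0.003, 1.573]
wrist_force: [-0.0, 0.3, 0.5]
opening: 0.33
t 6.55 pos [ 474.3 -236.5  123.1] rpy [ 1.7947e+02 -1.7000e-01  9.0140e+01] F [ 0.5 -0.6 -0.6] open 0.327
[25.6, 0.6, 0.9, 0.02]
[25.6, 0.6, 0.9, 0.02]
[25.6, 0.6, 0.9, 0.02]
[25.6, 0.6, 0.9, 0.02]
[25.6, 0.6, 0.9, 0.02]
[25.6, 0.6, 0.9, 0.02]
[25.6, 0.5, 0.9, 0.02]
[25.6, 0.5, 0.9, 0.02]
```

View pics/w4.png

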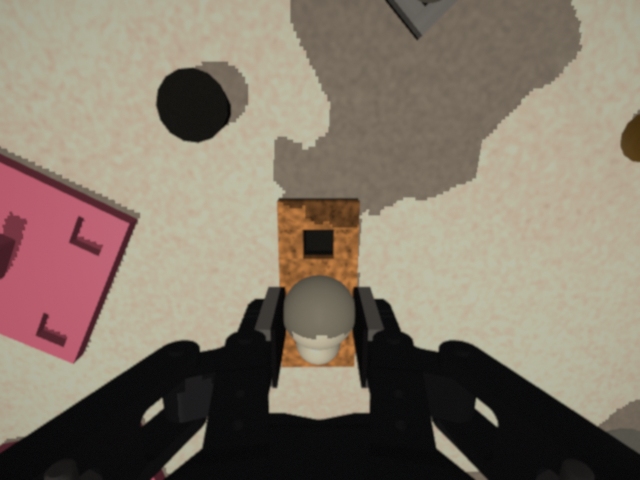

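Ball one is held, and the now-empty socket shows at pixel (318,243). If I keep the same height, well2 should appear at that pixel when the ball is directly above it.

```bash
python3 -m pendant '[[20,18,0.6,0,0],[20,28,0.6,0,0],[20,30,0.6,0,0],[20,30,0.6,0,0],[20,30,0.6,0,0],[20,28,0.5,0,0],[20,22,0.5,0,0],[20,12,0.5,0,0]]' 25; python3 -m pendant '[[20,6,0,0,0],[20,0,0,0,0],[20,0,0,0,0],[20,0,0,0,0],[20,0,0,0,0],[20,0,0,0,0],[20,0,0,0,0],[20,0,0,0,0]]'; python3 -c "
from h import *
f=grab('wrist','w5.png')
plan(.4785,-.0315,.123,90,1)
print(ray(f,318,243,.012))"
```

```text
time: 7.55
tcp_pos: [0.4753, -0.0259, 0.1206]
eef_rot: [3.138, -0.004, 1.576]
wrist_force: [-0.0, -0.3, 0.0]
opening: 0.332
time: 8.55
tcp_pos: [0.475, -0.0212, 0.1204]
eef_rot: [3.139, -0.004, 1.573]
wrist_force: [0.5, 0.6, -0.3]
opening: 0.329
t 8.60 pos [475.  -21.2 120.4] rpy [179.84  -0.21  90.15] F [-0.  -0.7 -0.9] open 0.327
[-10.3, 3.5, -2.6, 0.15]
[ 0.47275477 -0.0199154   0.012     ]
```

View pics/w5.png

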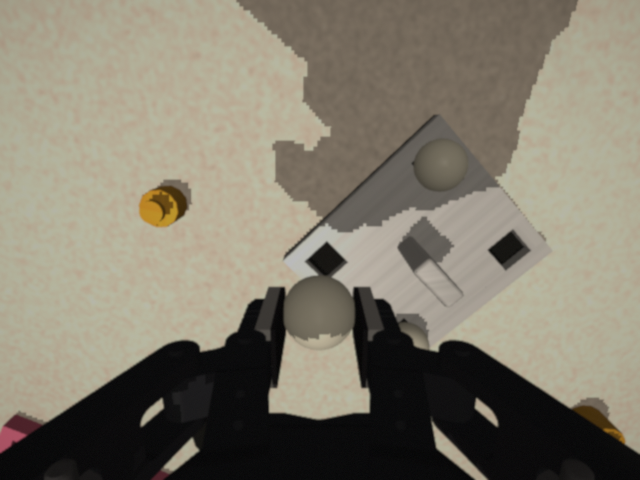

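```bash
python3 -c "
from h import *
f=grab('wrist')
h=cv2.cvtColor(f['frame'],cv2.COLOR_RGB2GRAY)
for (x0,y0,x1,y1) in [(300,235,350,276),(480,225,532,272)]:
    m=(h[y0:y1,x0:x1]<55).astype('uint8'); 
    n,l,st,c=cv2.connectedComponentsWithStats(m); i=1+st[1:,4].argmax(); u,v=c[i]+[x0,y0]; print(u,v,st[i], (ray(f,u,v,.012)[:2]+[.0022,-.0013]).round(4))
"
```

```text
325.7083333333333 259.91815476190476 [  8   8  36  33 672] [ 0.48   -0.0326]
506.47731092436976 248.05210084033612 [  9   7  36  33 595] [ 0.5958 -0.0244]
```

```bash
python3 -m pendant '[[20,-5.5,2.2,0,0],[20,-5.5,2.2,0,0],[20,0,0,10,0],[20,0,0,12,0],[20,0,0,12,0],[20,0,0,12,0],[20,0,0,8,0],[20,0,0,0,0]]'; python3 -c "
from h import *
grab('wrist','w6.png')
plan(.4795,-.0322,.0425,90,1)"
```

```text
time: 9.65
tcp_pos: [0.4793, -0.0328, 0.0615]
eef_rot: [3.141, -0.003, 1.573]
wrist_force: [0.5, 0.0, -1.4]
opening: 0.327
t 9.70 pos [479.4 -32.8  61.8] rpy [179.92  -0.19  90.15] F [-0.4  0.3 -0.8] open 0.328
[0.6, 0.1, 19.3, 0.15]
```

View pics/w6.png

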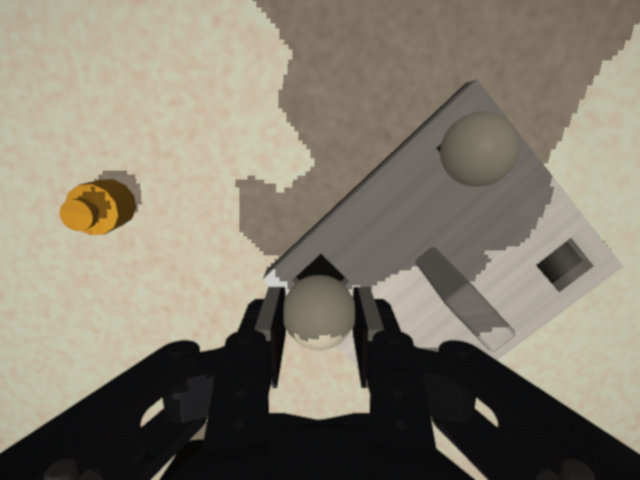

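```bash
python3 -m pendant '[[20,0,0,5,0],[20,0,0,5,0],[20,0,0,4,0],[20,0,0,2,0],[20,0,0,0.5,0],[20,0,0,0.5,0],[20,0,0,0,0],[20,0,0,0,0]]'; python3 -c "
from h import *
plan(.4795,-.0322,.042,90,1)"
```

```text
time: 10.7
tcp_pos: [0.4801, -0.0326, 0.0445]
eef_rot: [3.138, -0.004, 1.574]
wrist_force: [-0.7, -0.5, -0.9]
opening: 0.327
t 10.70 pos [480.1 -32.6  44.5] rpy [179.82  -0.21  90.16] F [-0.7 -0.5 -0.9] open 0.327
[0.4, -0.6, 2.5, 0.16]
```

```bash
python3 -m pendant '[[20,0,0,0.8,0],[20,0,0,0.8,0],[20,0,0,0.8,0],[20,0,0,0.5,0],[20,0,0,0.5,0],[20,0,0,0,0],[20,0,0,0,0],[20,0,0,0,0]]'; python3 -c "
from h import *
plan(.4795,-.0322,.042,90,1)"
```

```text
time: 11.7
tcp_pos: [0.4804, -0.0325, 0.0415]
eef_rot: [3.138, -0.004, 1.574]
wrist_force: [-1.5, -0.1, 3.6]
opening: 0.329
t 11.70 pos [480.4 -32.5  41.5] rpy [179.78  -0.25  90.16] F [-1.5 -0.1  3.6] open 0.329
[0.3, -0.9, -0.5, 0.16]
```

```bash
python3 -m pendant '[[38,0,0,0,0],[42,0,0,0,0],[46,0,0,0,0],[48,0,0,0,0],[48,0,0,-5,0],[48,0,0,-15,0],[48,0,0,-25,0],[48,0,0,-25,0]]'; python3 -c "
from h import *
grab('wrist','w7.png')
plan(.4745,-.3,.12,90,8)"
```

```text
time: 12.7
tcp_pos: [0.4794, -0.0332, 0.1143]
eef_rot: [3.14, -0.004, 1.573]
wrist_force: [-0.3, 0.8, 0.5]
opening: 0.477
t 12.75 pos [480.6 -33.5 117. ] rpy [179.73  -0.23  90.09] F [ 4.5 -1.3  4. ] open 0.477
[-33.3, -0.8, -0.4, 0.01]
[-33.3, -0.8, -0.4, 0.01]
[-33.3, -0.8, -0.4, 0.01]
[-33.3, -0.8, -0.4, 0.01]
[-33.3, -0.8, -0.4, 0.01]
[-33.3, -0.8, -0.4, 0.01]
[-33.3, -0.8, -0.4, 0.01]
[-33.3, -0.8, -0.4, 0.01]
```

View pics/w7.png

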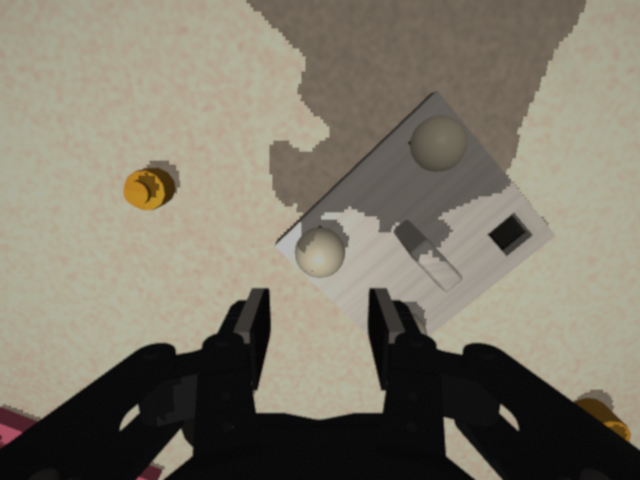

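The first ball is seated in well2, at (320,252). Now the second.

```bash
python3 -m pendant '[[60,-20,-0.8,0,0],[60,-34,-0.8,0,0],[60,-38,-0.8,0,0],[60,-38,-0.8,0,0],[60,-38,-0.8,0,0],[60,-38,-0.8,0,0],[60,-34,-0.8,0,0],[60,-20,0,0,0]]'; python3 -c "
from h import *
plan(.4743,-.3003,.042,90,8)"
```

```text
time: 13.75
tcp_pos: [0.4775, -0.2999, 0.1243]
eef_rot: [3.128, -0.004, 1.577]
wrist_force: [0.4, 0.1, 0.4]
opening: 0.597
t 13.75 pos [ 477.5 -299.9  124.3] rpy [179.24  -0.25  90.34] F [0.4 0.1 0.4] open 0.597
[-0.1, -0.4, 10.3, 0.04]
[-0.1, -0.4, 10.3, 0.04]
[-0.1, -0.4, 10.3, 0.04]
[-0.1, -0.4, 10.3, 0.04]
[-0.1, -0.4, 10.3, 0.04]
[-0.1, -0.4, 10.3, 0.04]
[-0.1, -0.4, 10.3, 0.04]
[-0.1, -0.4, 10.3, 0.04]
```

```bash
python3 -m pendant '[[60,0,0,0,0],[60,0,-1,10,0],[60,0,-1,14,0],[60,0,-1,14,0],[60,0,0,14,0],[60,0,0,12,0],[60,0,0,6,0],[60,0,0,0,0]]'; python3 -c "
from h import *
plan(.4743,-.3003,.041,90,1)"
```

```text
time: 14.75
tcp_pos: [0.475, -0.2978, 0.0497]
eef_rot: [3.129, -0.005, 1.578]
wrist_force: [-0.8, -0.9, -0.1]
opening: 0.594
t 14.75 pos [ 475.  -297.8   49.7] rpy [179.31  -0.3   90.39] F [-0.8 -0.9 -0.1] open 0.594
[-2.5, -0.7, 8.7, 0.39]
```

```bash
python3 -m pendant '[[60,-2,-0.5,4,0],[60,-1,0,4,0],[20,0,0,0.5,0],[20,0,0,0,0],[20,0,0,0,0],[20,0,0,0,0],[20,0,0,0,0],[20,0,0,0,0]]'; python3 -c "
from h import *
plan(.4743,-.3003,.041,90,1)"
```

```text
time: 15.75
tcp_pos: [0.4749, -0.3014, 0.0416]
eef_rot: [3.128, -0.005, 1.577]
wrist_force: [-0.1, 0.4, -0.3]
opening: 0.329
t 15.75 pos [ 474.9 -301.4   41.6] rpy [179.24  -0.27  90.37] F [-0.1  0.4 -0.3] open 0.329
[1.1, -0.6, 0.6, 0.37]
```

```bash
python3 -m pendant '[[20,0,0,-8,0],[20,0,0,-12,0],[20,0,0,-15,0],[20,0,0,-15,0],[20,6,3,-15,0],[20,15,7,-10,0],[20,22,10,0,0],[20,28,13,0,0]]'; python3 -c "
from h import *
plan(.597,-.0245,.12,90,8)"
```

```text
time: 16.75
tcp_pos: [0.5079, -0.2298, 0.1263]
eef_rot: [3.124, -0.003, 1.574]
wrist_force: [0.7, 0.2, -0.9]
opening: 0.334
t 16.75 pos [ 507.9 -229.8  126.3] rpy [179.01  -0.18  90.18] F [ 0.7  0.2 -0.9] open 0.334
[25.6, 11.2, 0.8, 0.02]
[25.6, 11.2, 0.8, 0.02]
[25.6, 11.2, 0.8, 0.02]
[25.6, 11.2, 0.8, 0.02]
[25.6, 11.2, 0.8, 0.02]
[25.7, 11.2, 0.8, 0.02]
[25.7, 11.2, 0.8, 0.02]
[25.7, 11.2, 0.8, 0.02]
```

```bash
python3 -m pendant '[[20,27,12,0,0],[20,27,12,0,0],[20,27,12,0,0],[20,27,12,0,0],[20,25,11,0,0],[20,22,8,0,0],[20,14,6,0,0],[20,6,3,0,0]]'; python3 -m pendant '[[20,6,3,0,0],[20,3,3,0,0],[20,0,0,0,0],[20,0,0,0,0],[20,0,0,0,0],[20,0,0,0,0],[20,0,0,0,0],[20,0,0,0,0]]'; python3 -c "
from h import *
f=grab('wrist','w8.png')
plan(.597,-.0245,.12,90,1)
print(proj(f,(.597,-.0245,.012)))"
```

```text
time: 17.75
tcp_pos: [0.5871, -0.0427, 0.1348]
eef_rot: [3.12, -0.005, 1.579]
wrist_force: [-0.5, -0.2, 0.1]
opening: 0.328
time: 18.75
tcp_pos: [0.5928, -0.0357, 0.1352]
eef_rot: [3.121, -0.004, 1.576]
wrist_force: [-0.6, 0.1, -0.9]
opening: 0.328
t 18.80 pos [592.8 -35.7 135.2] rpy [178.8   -0.22  90.3 ] F [ 0.4  0.7 -0.6] open 0.328
[11.2, 4.2, 15.2, 0.3]
(np.float64(324.3205720945282), np.float64(222.40561997490283))
```

View pics/w8.png

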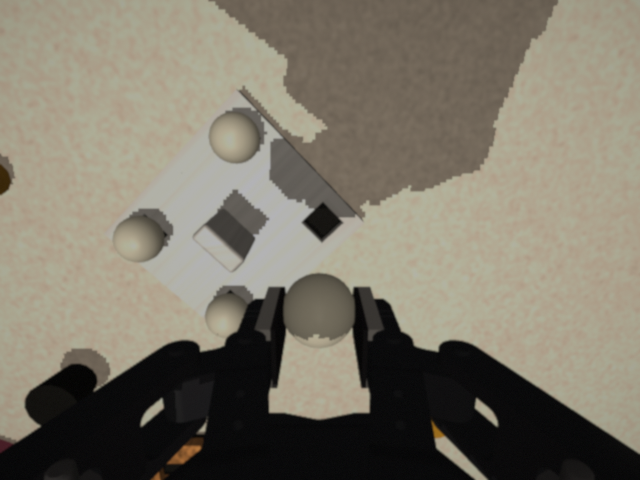

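```bash
python3 -m pendant '[[20,4,1.5,5,0],[20,4,1.5,10,0],[20,3,1.2,12,0],[20,0,0,14,0],[20,0,0,14,0],[20,0,0,12,0],[20,0,0,6,0],[20,0,0,0,0]]'; python3 -c "
from h import *
f=grab('wrist','w9.png')
plan(.597,-.0245,.0435,90,1)"
```

```text
time: 19.8
tcp_pos: [0.5982, -0.0235, 0.0557]
eef_rot: [3.123, -0.004, 1.576]
wrist_force: [-0.1, -0.6, -0.3]
opening: 0.323
t 19.85 pos [598.3 -23.4  56.1] rpy [178.89  -0.21  90.3 ] F [-0.2 -0.4 -1.1] open 0.331
[-1.0, -1.3, 12.6, 0.3]
```

View pics/w9.png

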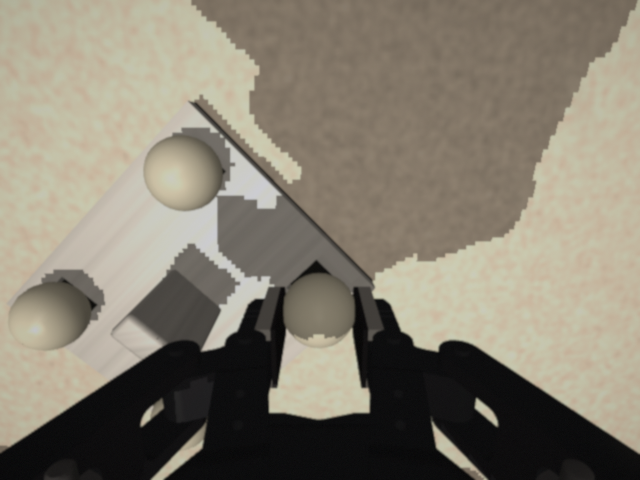

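```bash
python3 -m pendant '[[20,-0.5,-0.5,4,0],[20,-0.5,-0.5,4,0],[20,0,0,2,0],[20,0,0,1,0],[20,0,0,0.8,0],[20,0,0,0.8,0],[20,0,0,0.5,0],[20,0,0,0,0]]'; python3 -c "
from h import *
plan(.597,-.0245,.0418,90,1)"
```

```text
time: 20.85
tcp_pos: [0.5982, -0.0244, 0.0432]
eef_rot: [3.12, -0.004, 1.576]
wrist_force: [-0.7, -0.1, -1.8]
opening: 0.328
t 20.85 pos [598.2 -24.4  43.2] rpy [178.78  -0.22  90.31] F [-0.7 -0.1 -1.8] open 0.328
[-0.1, -1.2, 1.4, 0.31]
```

```bash
python3 -m pendant '[[20,0,-0.6,0.8,0],[20,0,-0.4,0.8,0],[20,0,0,0.6,0],[20,0,0,0,0],[20,0,0,0,0],[20,0,0,0,0],[20,0,0,0,0],[20,0,0,0,0]]'; python3 -c "
from h import *
plan(.597,-.0245,.0418,90,1)"
```

```text
time: 21.85
tcp_pos: [0.5974, -0.0246, 0.0414]
eef_rot: [3.12, -0.004, 1.576]
wrist_force: [-1.4, 0.5, 3.5]
opening: 0.328
t 21.85 pos [597.4 -24.6  41.4] rpy [178.75  -0.22  90.3 ] F [-1.4  0.5  3.5] open 0.328
[0.1, -0.4, -0.4, 0.3]
```

```bash
python3 -m pendant '[[38,0,0,0,0],[42,0,0,0,0],[45,0,0,0,0],[46,0,0,0,0],[46,0,0,-5,0],[46,0,0,-15,0],[46,0,0,-30,0],[46,0,0,-35,0]]'; python3 -c "
from h import *
plan(.538,-.028,.17,134,5)"
```

```text
time: 22.85
tcp_pos: [0.5945, -0.0251, 0.1286]
eef_rot: [3.123, -0.003, 1.575]
wrist_force: [0.2, -0.7, -0.5]
opening: 0.462
t 22.85 pos [594.5 -25.1 128.6] rpy [178.94  -0.19  90.27] F [ 0.2 -0.7 -0.5] open 0.462
[-0.5, -11.3, -8.3, -8.75]
[1.2, -11.2, -8.3, -8.75]
[2.9, -10.9, -8.3, -8.75]
[4.5, -10.4, -8.3, -8.75]
[6.0, -9.6, -8.3, -8.75]
```

```bash
python3 -m pendant '[[60,-0.5,-11.3,-8,-8.75],[60,1,-11,-8,-8.75],[60,3,-11,-8,-8.75],[60,4.5,-10.4,-6,-8.75],[60,6,-9.6,0,-8.75],[60,0,0,0,0],[60,0,0,0,0],[60,0,0,0,0]]'; python3 -c "
from h import *
f=grab('wrist','w10.png')
plan(.538,-.028,.17,134,1)"
```

```text
time: 23.85
tcp_pos: [0.5386, -0.0297, 0.1684]
eef_rot: [3.118, 0.019, 2.354]
wrist_force: [0.0, 0.5, -0.9]
opening: 0.598
t 23.90 pos [538.6 -29.7 168.4] rpy [178.65   1.06 134.91] F [1.4 0.1 0. ] open 0.599
[1.6, 0.8, -1.6, 0.91]
```

View pics/w10.png

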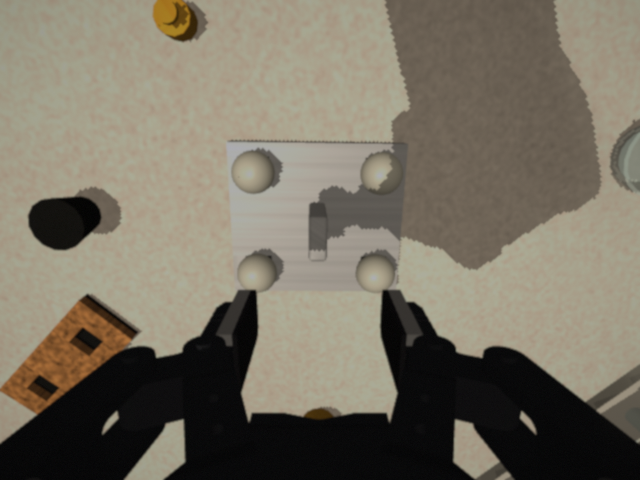

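```bash
cat >> h.py <<'E'
from scipy.spatial.transform import Rotation as Ro
def tilt():
    R=Ro.from_euler('xyz',robot.sense()['eef_rot']).as_matrix()
    print('tool x,y z-comp deg',np.degrees(R[2,:2]).round(2),'tool z',R[:,2].round(4), 'jaw dir deg',np.degrees(np.arctan2(R[1,1],R[0,1])).round(2))
E
python3 -c "
from h import *
f=grab('wrist')
P=np.array([ray(f,u,v,.0232)[:2] for u,v in [(252,171),(381,173),(257,272),(375,273)]])
print(P.round(4),P.mean(0).round(4))
d=(P[1]-P[0])+(P[3]-P[2]); print(np.degrees(np.arctan2(d[1],d[0])))
e=(P[0]-P[2])+(P[1]-P[3]); print(np.degrees(np.arctan2(e[1],e[0])))
print(proj(f,(.5385,-.028,.058)))
print('fin',ray(f,317.5,257,.058))
tilt()"
```

```text
[[ 0.4771 -0.0323]
 [ 0.5421  0.0302]
 [ 0.5305 -0.0863]
 [ 0.5953 -0.0241]] [ 0.5362 -0.0281]
43.862820739457824
134.521524937603
(np.float64(320.08668560533437), np.float64(241.13475375499166))
fin [ 0.54497865 -0.03686306  0.058     ]
tool x,y z-comp deg [-1.05  1.35] tool z [ 0.0296  0.0036 -0.9996] jaw dir deg 44.97
```

```bash
python3 -m pendant '[[60,0.5,0.5,8,0.8],[60,0.5,0.3,14,0],[60,0,0,16,0],[60,0,0,16,0],[60,0,0,16,0],[60,0,0,12,0],[60,0,0,6,0],[60,0,0,0,0]]' 60; python3 -c "
from h import *
f=grab('wrist','w11.png')
plan(.5385,-.0283,.043,134.1,1);tilt()"
```

```text
time: 24.95
tcp_pos: [0.5403, -0.028, 0.0722]
eef_rot: [3.12, 0.016, 2.339]
wrist_force: [0.2, 1.0, 0.1]
opening: 0.598
t 25.00 pos [540.5 -28.   72.5] rpy [178.77   0.96 134.02] F [0.2 0.5 0.5] open 0.604
[1.2, -1.6, 29.5, -0.08]
tool x,y z-comp deg [-0.95  1.23] tool z [ 0.027   0.0029 -0.9996] jaw dir deg 44.04
```

View pics/w11.png

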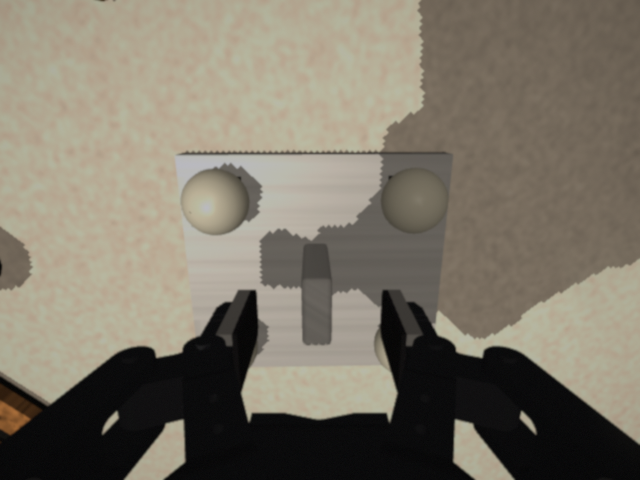

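```bash
python3 -m pendant '[[60,0.5,-0.8,8,0],[60,0.5,-0.8,8,0],[60,0,0,7,0],[60,0,0,4,0],[60,0,0,1,0],[60,0,0,0,0],[60,0,0,0,0],[60,0,0,0,0]]' 60; python3 -c "
from h import *
f=grab('wrist','w12.png')
plan(.5385,-.0283,.043,134.1,1);tilt()"
```

```text
time: 26.0
tcp_pos: [0.54, -0.0283, 0.0436]
eef_rot: [3.119, 0.018, 2.339]
wrist_force: [-0.1, -0.4, -0.4]
opening: 0.601
t 26.05 pos [540.1 -28.3  43.7] rpy [178.67   1.03 134.02] F [-0.6 -0.9  0.5] open 0.603
[1.1, -1.1, 0.7, -0.08]
tool x,y z-comp deg [-1.03  1.32] tool z [ 0.0291  0.0032 -0.9996] jaw dir deg 44.05
```

View pics/w12.png

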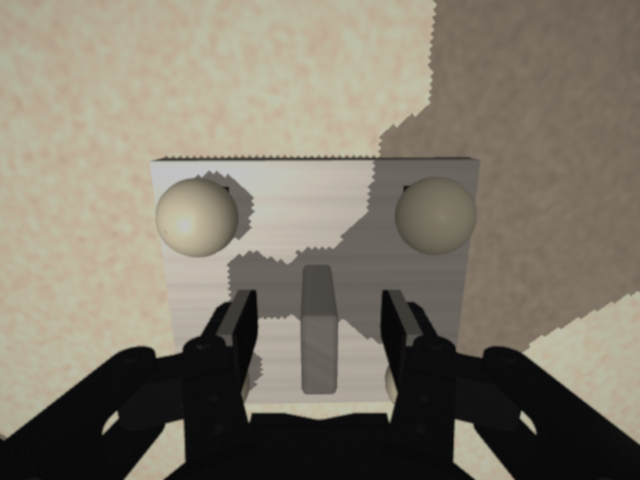

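```bash
python3 -m pendant '[[40,0,-0.7,0,0],[30,0,0,0,0],[20,0,0,0,0],[5,0,0,0,0],[5,0,0,0,0],[5,0,0,0,0],[5,0,0,0,0],[5,0,0,0,0]]' 60; python3 -c "
from h import *
plan(.5385,-.0283,.043,134.1,1);tilt()"
```

```text
time: 27.05
tcp_pos: [0.5394, -0.0291, 0.0446]
eef_rot: [3.119, 0.018, 2.34]
wrist_force: [-0.4, 0.1, 1.2]
opening: 0.131
t 27.05 pos [539.4 -29.1  44.6] rpy [178.69   1.01 134.05] F [-0.4  0.1  1.2] open 0.131
[1.1, -0.1, 1.6, -0.05]
tool x,y z-comp deg [-1.01  1.31] tool z [ 0.0286  0.0032 -0.9996] jaw dir deg 44.07
```

```bash
python3 -m pendant '[[5,0,0,-2,0],[5,0,0,-4,0],[5,0,0,-7,0],[5,0,0,-9,0],[5,0,0,-8,0],[5,0,0,-6,0],[5,0,0,-4,0],[5,0,0,-1,0]]' 70; python3 -c "
from h import *
f=grab('wrist','w13.png');f=grab('scene','s13.png')
plan(.4905,.285,.18,94,8);tilt()"
```

```text
time: 28.05
tcp_pos: [0.5375, -0.029, 0.0882]
eef_rot: [3.119, 0.017, 2.34]
wrist_force: [-0.3, -0.7, -5.0]
opening: 0.132
t 28.15 pos [537.4 -29.   87.9] rpy [178.74   0.95 134.05] F [ 0.1  0.5 -6.2] open 0.137
[32.3, 23.1, -11.5, 5.01]
[34.2, 20.2, -11.5, 5.01]
[35.8, 17.1, -11.5, 5.01]
[37.2, 13.9, -11.5, 5.01]
[38.2, 10.6, -11.5, 5.01]
[39.0, 7.2, -11.5, 5.01]
[39.5, 3.8, -11.5, 5.01]
[39.7, 0.4, -11.5, 5.01]
tool x,y z-comp deg [-0.95  1.26] tool z [ 0.0273  0.0033 -0.9996] jaw dir deg 44.07
```

View pics/w13.png

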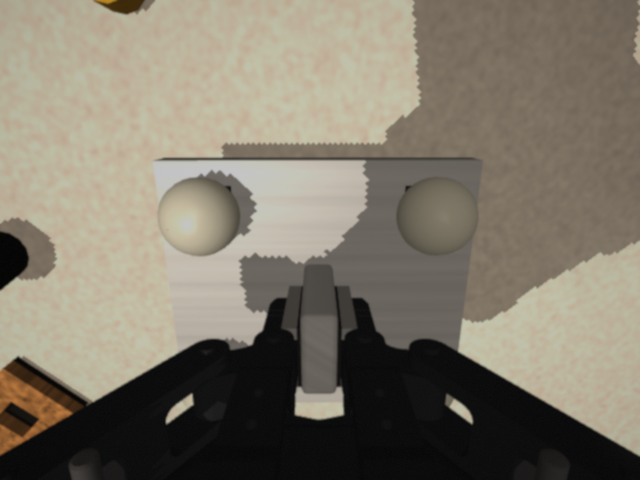

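View pics/s13.png

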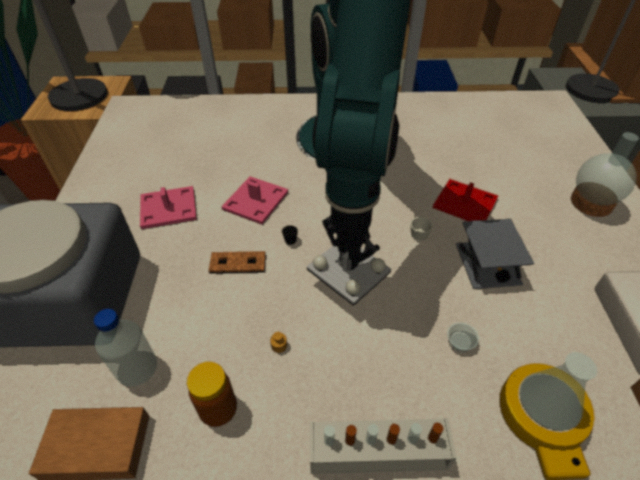

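The carrier came up level, and the balls and wrist force (−6 N) look right. I'll raise it further, then cross to the jack.

```bash
python3 -m pendant '[[5,0,0,-4,0],[5,0,0,-8,0],[5,0,0,-12,0],[5,2,0,-14,0],[5,4,2,-14,0],[5,7,4,-12,0],[5,10,6,-8,0.5],[5,14,9,-3,1.5]]' 70; python3 -c "
from h import *
plan(.4905,.285,.182,94,10);tilt()"
```

```text
time: 29.15
tcp_pos: [0.5242, 0.0135, 0.1691]
eef_rot: [3.118, 0.016, 2.302]
wrist_force: [0.5, -0.1, -5.9]
opening: 0.132
t 29.15 pos [524.2  13.5 169.1] rpy [178.65   0.93 131.92] F [ 0.5 -0.1 -5.9] open 0.132
[22.5, 15.6, -1.3, 3.79]
[23.4, 14.1, -1.3, 3.79]
[24.3, 12.5, -1.3, 3.79]
[25.1, 10.9, -1.3, 3.79]
[25.8, 9.2, -1.3, 3.79]
[26.3, 7.5, -1.3, 3.79]
[26.8, 5.7, -1.3, 3.79]
[27.1, 4.0, -1.3, 3.79]
[27.3, 2.2, -1.3, 3.79]
[27.4, 0.3, -1.3, 3.79]
tool x,y z-comp deg [-0.93  1.35] tool z [ 0.0283  0.0037 -0.9996] jaw dir deg 41.94
```

```bash
python3 -m pendant '[[5,18,12,-2,2.5],[5,22,13,-2,3.5],[5,24,13,-2,4],[5,25,11,-1,4],[5,25,9,-1,4],[5,25,7.5,-1,4],[5,24,6,0,4],[5,22,4,0,3.5]]' 70; python3 -c "
from h import *
plan(.4905,.285,.18,94,5);tilt()"
```

```text
time: 30.15
tcp_pos: [0.4952, 0.2242, 0.184]
eef_rot: [3.111, -0.0, 1.774]
wrist_force: [0.8, -0.4, -5.6]
opening: 0.129
t 30.15 pos [495.2 224.2 184. ] rpy [ 1.7823e+02 -3.0000e-02  1.0161e+02] F [ 0.8 -0.4 -5.6] open 0.129
[12.1, 1.5, 0.8, 1.52]
[12.1, 1.2, 0.8, 1.52]
[12.2, 0.9, 0.8, 1.52]
[12.2, 0.6, 0.8, 1.52]
[12.2, 0.2, 0.8, 1.52]
tool x,y z-comp deg [0.03 1.77] tool z [ 0.0302  0.0067 -0.9995] jaw dir deg 11.61
```

```bash
python3 -m pendant '[[5,18,1.5,0.5,2.5],[5,13,1,0.5,2],[5,9,0.5,0.5,1],[5,6,0,0.5,0.5],[5,3,0,0,0],[5,1,0,0,0],[5,0,0,0,0],[5,0,0,0,0]]' 70; python3 -c "
from h import *
plan(.4905,.285,.18,94,1);tilt()
for n in ['top','scene','wrist']: grab(n,n+'14.png')
"
```

```text
time: 31.15
tcp_pos: [0.4882, 0.2783, 0.1841]
eef_rot: [3.111, -0.005, 1.668]
wrist_force: [-0.3, 0.3, -5.6]
opening: 0.132
t 31.15 pos [488.2 278.3 184.1] rpy [178.25  -0.26  95.6 ] F [-0.3  0.3 -5.6] open 0.132
[6.5, 2.9, 4.1, 1.6]
tool x,y z-comp deg [0.26 1.75] tool z [ 0.03    0.0075 -0.9995] jaw dir deg 5.59
```

View pics/top14.png

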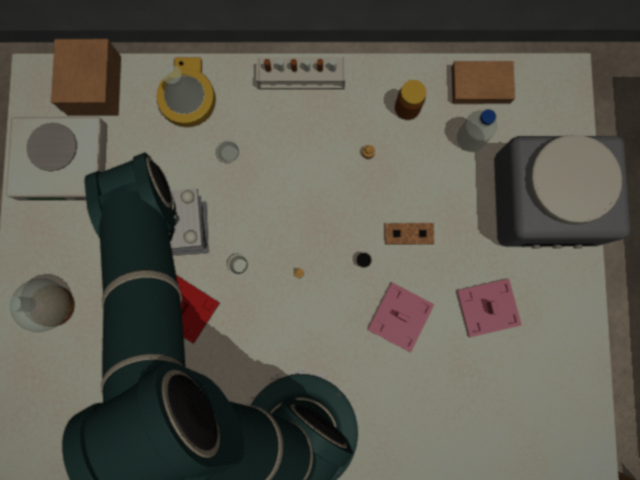

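View pics/scene14.png

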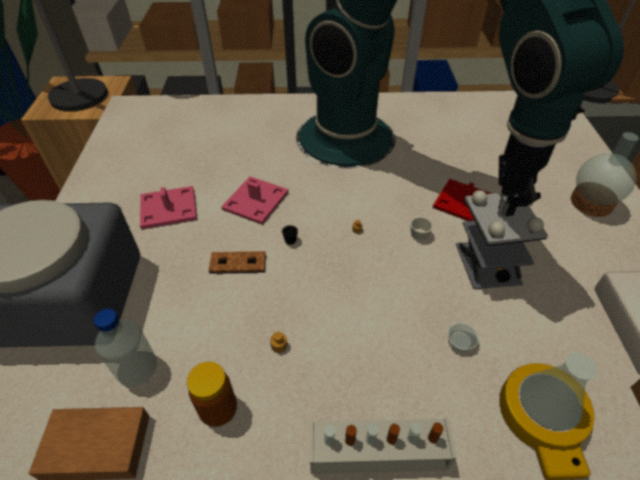

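View pics/wrist14.png

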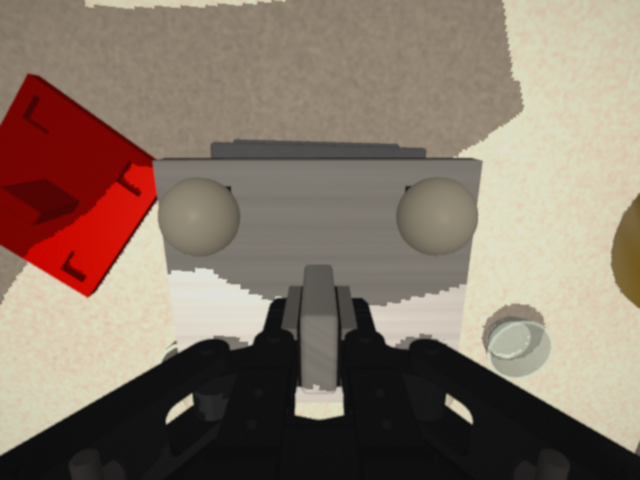

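```bash
python3 -m pendant '[[5,1,0.4,1,0.4],[5,1.5,0.6,2,0.5],[5,1.5,0.6,3,0.5],[5,1,0.3,3,0],[5,0,0,2.5,0],[5,0,0,1.5,0],[5,0,0,0.5,0],[5,0,0,0,0]]' 70; python3 -c "
from h import *
plan(.490,.2832,.1696,94.2,1);tilt()
"
```

```text
time: 32.3
tcp_pos: [0.4902, 0.2839, 0.1695]
eef_rot: [3.111, -0.005, 1.642]
wrist_force: [0.4, -0.1, -4.8]
opening: 0.134
t 32.30 pos [490.2 283.9 169.5] rpy [178.27  -0.29  94.1 ] F [ 0.4 -0.1 -4.8] open 0.134
[-0.7, -0.2, -0.1, -0.1]
tool x,y z-comp deg [0.29 1.73] tool z [ 0.0297  0.0073 -0.9995] jaw dir deg 4.1
```

```bash
python3 -m pendant '[[5,0,0,0,0],[5,0,0,0,0],[5,0,0,0,0],[5,0,0,0,0],[5,0,0,0,0],[5,0,0,0,0],[5,0,0,0,0],[5,0,0,0,0]]' 70; python3 -c "
from h import *
plan(.490,.2832,.1696,94.2,1);tilt()
f=grab('scene')
cv2.imwrite('pics/s15.png',cv2.resize(cv2.cvtColor(f['frame'][170:300,420:580],cv2.COLOR_RGB2BGR),None,fx=5,fy=4.6*5/4.6 if 0 else 4.6))
t=np.radians(4.1);c=np.array([.490,.285])
for x,y in [(45,38),(45,-38),(-45,38),(-45,-38)]:
    p=c+np.array([x*np.cos(t)-y*np.sin(t),x*np.sin(t)+y*np.cos(t)])/1000
    u,v=proj(f,(*p,.125+.0232)); print(x,y,'px crop',round((u-420)*5),round((v-170)*4.6))
for x,y in [(65,58),(65,-58),(-65,58),(-65,-58)]:
    p=c+np.array([x*np.cos(t)-y*np.sin(t),x*np.sin(t)+y*np.cos(t)])/1000
    u,v=proj(f,(*p,.137)); print('corner',x,y,'px crop',round((u-420)*5),round((v-170)*4.6))
"
```

```text
time: 33.3
tcp_pos: [0.4903, 0.284, 0.1697]
eef_rot: [3.111, -0.005, 1.642]
wrist_force: [-0.7, 0.2, -6.2]
opening: 0.132
t 33.30 pos [490.3 284.  169.7] rpy [178.26  -0.31  94.1 ] F [-0.7  0.2 -6.2] open 0.132
[-0.7, -0.3, 0.1, -0.1]
tool x,y z-comp deg [0.31 1.74] tool z [ 0.03    0.0076 -0.9995] jaw dir deg 4.09
45 38 px crop 572 280
45 -38 px crop 380 293
-45 38 px crop 482 135
-45 -38 px crop 302 146
corner 65 58 px crop 633 330
corner 65 -58 px crop 339 350
corner -65 58 px crop 502 120
corner -65 -58 px crop 233 137
```

View pics/s15.png

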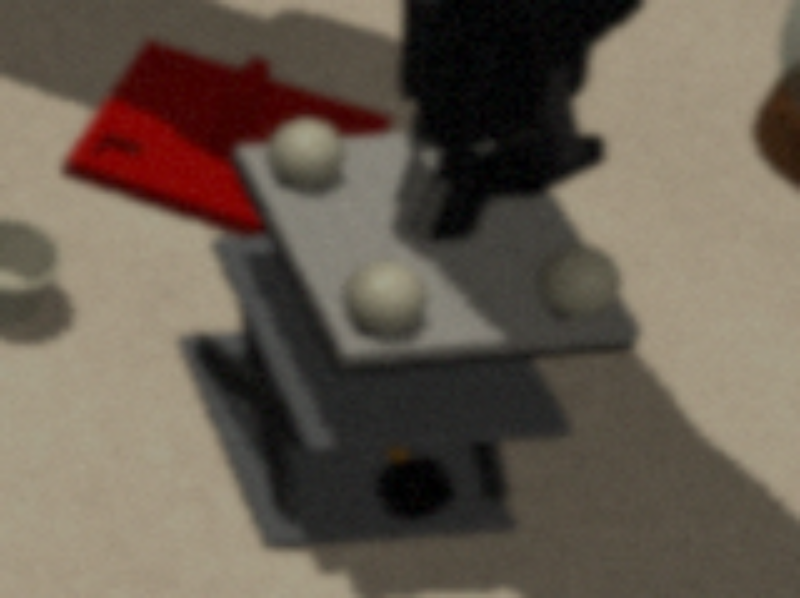

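The scene picture shows balls at (305,153), (385,300) and (580,283), within about 1.5 px of the poses expected for a level, centred carrier. The fourth is hidden behind the gripper there, but the wrist view showed it seated. The arm is still, so I'm handing the job in.

```bash
python3 -c "
from h import *
s=robot.sense();print(np.abs(s['qd']).max())
f=grab('wrist','w16.png')
print(robot.job_done())"
```

```text
0.0017608352413993915
the job is handed in; nothing more can be done
None
```

View pics/w16.png

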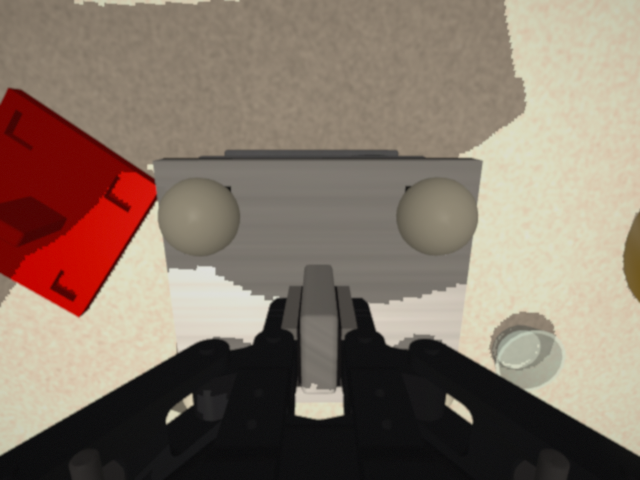

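I set the two cork-block balls into the carrier's empty wells, lifted the carrier by its fin, and handed the job in at about 33 s. The arm was holding the carrier over the jack at that point.

**Balls:** both set-downs were felt as light contact (about 3.5 N) at the seating height before release. The last wrist and scene pictures together show all four balls in their wells.

**Position:** from the arm's reading, the carrier's underside is about 50 mm above the platform. It is turned to match the jack, and the arm is still (joint speeds below 0.002 rad/s).

**Small disagreements:**
- The top and scene cameras differed by about 4 mm in x on where the jack is, so I centred on the average. The final scene picture puts the carrier perhaps 1 to 2 mm off in y.
- The tool's tilt drifted by about 1.4° between gripping the fin and the end, so the carrier is level only to within about that.

I touched nothing else on the bench, and the last pictures show no sign that anything moved.

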